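# Spin the brazing turntable and brake it with the branch facing the torch

### The job

Check that the brazing turntable runs freely and set it ready for work: with a fingertip flick it round, a quarter turn a second or faster, and let it spin untouched for at least two seconds. Then, as the branch of the clamped copper tee comes round to the torch, brake the disc with a fingertip so that it stops with the branch pointing straight at the burner nozzle, and take the hand away. Nothing is picked up: do not touch the tee itself, and leave the torch and the other things on the bench where they are.

Things in the scene. Friction and masses are not known exactly. Their poses are not given: they have to be found in the camera images.
- turntable: Brazing turntable, bolted down: cast foot 170 mm across carrying a free-running steel disc, 240 mm across, 10 mm thick, its flat top 74 mm above the bench. From 78 to 120 mm off the axis the disc's top is flat and bare: the place for a braking fingertip. Origin on the bench under the vertical spindle axis; z up, x from the spindle toward the torch.
- platter (a joint): Turn of the disc with its jaws and tee, rad, anticlockwise seen from above, counting past full turns, no stops. 0: branch along the turntable's x, at the torch. Moment of inertia about 0.028 kg m2, up to a fifth more or less from run to run. The bearing is free: left alone the disc slows by only 0.08 to 0.2 rad/s each second; at rest it stays where it is left.
- rear_jaw (a point): One of three identical dark steel clamping jaws on the disc, 60, 180 and 300 degrees round from the branch; this is the one opposite it. Point: 68 mm off the axis, on the jaw's top, 88 mm above the bench. Each is 20 mm wide, 36 to 78 mm off the axis, lengthwise radial; the outer 20 mm 14 mm high over the disc (screw head 6 mm more), the rest 24 mm. A flick on a jaw's side spins the disc.
- tee: Copper pipe tee clamped upright amid the jaws; not to be touched. Origin on the axis on the disc's top; z up, x along its one branch. Upright tube 48 mm across, 60 mm high; round foot 72 mm across, 10 mm high. The level branch, 22 mm thick (29 mm at its root, 26 mm at its brass end), has its centre line 34 mm above the disc and ends 75 mm off the axis.
- branch_tip (a point): Centre of the open end of the tee's branch, 75 mm off the spindle axis and 108 mm above the bench.
- torch: Unlit torch standing loose beside the turntable: black foot 130 mm across, blue gas cartridge 90 mm across and 106 mm high, brass valve with black knob, thin brass tube bent forward and down to a steel burner; 170 mm high in all. Origin under the middle of the foot, 245 mm from the spindle axis; z up; the burner points along its -x axis, toward the spindle axis.
- nozzle_tip (a point): Mouth of the torch's burner nozzle (22 mm thick), 136 mm off the spindle axis and 114 mm above the bench.
- flux_tin: Bystander: small metal tin, 60 mm across, 52 mm high. Origin at the centre of its underside.
- elbow: Bystander: copper pipe elbow lying flat, about 60 by 60 mm, 32 mm high. Origin on the bench near its middle.
- union_nut: Bystander: brass union nut, 37 mm across, 28 mm high. Origin at the centre of its underside.
- wire_brush: Bystander: wire brush with wooden handle, 220 mm long, 26 mm wide, 25 mm high. Origin on the bench under its middle, x along it.
- firebrick: Bystander: thin firebrick 228 by 114 by 32 mm lying flat. Origin at the centre of its underside, x along it.
- hammer: Bystander: hammer, 300 mm long, lying flat. Origin under it.
- oil_bottle: Bystander: white plastic bottle with red cap, 56 mm across, 170 mm high. Origin at the centre of its underside.

How it is judged:
On the way, in this order (a step that is already met when the one before it is completed fails the run):
1. the disc spins by itself, faster than 1 rad/s and untouched, for 2 s ((velocity of joint platter above 1 rad/s or velocity of joint platter below -1 rad/s) and contact force between the fingers and turntable below 0.05 N), for 2 s.
2. a finger is on the disc while the branch is within about 50 degrees of the nozzle (contact force between the fingers and turntable above 0.1 N and horizontal distance between branch_tip and nozzle_tip below 0.107 m).
3. the disc is at rest with the branch pointing at the nozzle and the finger off it (y of branch_tip in the frame of torch between -0.01 and 0.01 m and horizontal distance between branch_tip and nozzle_tip below 0.08 m and velocity of joint platter between -0.03 and 0.03 rad/s and contact force between the fingers and turntable below 0.05 N), for 0.2 s.
At the end, for the whole second after the job is handed in: The disc stands still (under 0.03 rad/s), untouched, with the branch tip on the nozzle's side and at most 10 mm to either side of the nozzle's line (about 7.5 degrees); the torch stands within 12 mm of where it was (all of step 3 and distance of torch from where it was at the start of the episode below 0.012 m).
It fails at once if the tee is touched (contact force between any of the fingers, the arm and tee above 0.5 N).
It fails at once if the torch is shifted by more than 12 mm (distance of torch from where it was at the start of the episode above 0.012 m).
It fails at once if another thing on the bench is moved by more than 20 mm or lifted (distance of any of flux_tin, elbow, union_nut, wire_brush, firebrick, hammer, oil_bottle from where it was at the start of the episode above 0.02 m).
It also fails if it takes over 51 s, if anything falls off the work surface, if the arm or the gripper's body presses on something with over 40 N, if the wrist force passes 120 N, or if a joint passes its speed limit or range.

### The arm

A 6-joint arm with a two-finger parallel gripper is mounted at the origin on the work surface. World frame = base frame: x ahead of the robot, y to its left, z up, the work surface at z = 0. Lengths are in m, angles in rad, forces in N, time in s.
With the tool pointing down it reaches from about 0.425 to 0.95 m from the base axis. Payload 3.5 kg.
Tool frame: the origin (TCP) lies on the front face of the gripper's body, between the roots of the fingers; the fingertips stand 73 mm ahead of it and the grasp point (between the pads) lies 54 mm ahead of it; z points along the fingers, y is the line along which they close (so a half turn about z gives the same grasp; the last joint's range is limited). The gripper opens to 85 mm and grips with 20 to 120 N. Pads are 22 mm wide; open, the fingers measure 114 mm over their backs; the gripper's body (76 mm by 85 mm) begins 54 mm behind the grasp point. The pads swing forward as they close: fully open they stand 13 mm farther back than shut.
Start: joints at [0.965, 0.286, 1.577, -0, 1.279, -0.15], TCP at [0.297, 0.606, 0.304] pointing down, gripper open.
Joint ranges: [-2.77, 2.77], [-0.9, 2.22], [0.21, 2.48], [-1.53, 4.67], [0.24, 2.81], [-2.84, 2.84]. Speed limits (rad/s): [2.79, 2.79, 3.14, 3.14, 3.14, 3.14].

### API

Orientations are given as a unit quaternion [w, x, y, z].
In Python, from cell import bot gives the robot as it stands.
- The arm moves only by the tool step_arm, never from a script. Its argument "rows" is a list of rows, each a list of 2 entries, a list of its own where there are three numbers: the shift along the tool's x, y, z scaled (see below), then the turn, a rotation vector about the tool's x, y, z scaled (see below). In form: [[[dx, dy, dz], [ax, ay, az]], ...]. A call has 1 to 12 rows; each row is the pose to reach, as a shift and turn from the pose commanded when the call began, along the tool's axes at that moment, turning the shorter way round; what a row does not reach only later rows make up. The controller multiplies each number of a shift by 120 mm and each number of a turn by 360 degrees. A row lasts 1/12 s, in which the tool goes at most 41.7 mm and 7.16 degrees, less where a joint would pass 70% of its speed; a pose out of reach is approached as far as the arm can. A call with a number of a shift or a turn outside -1 to 1 is refused whole. A call with a gripper value outside its range is refused whole. "hand" is the opening, from -1 (shut) to 1 (fully open), set as the call begins (left out, the last holds). The fingers move at their own pace and stop on an object; "grip_force" is the grip in N (left out, the last holds). Time passes only in rows, so rows that repeat a pose let the fingers close. It gives the time, the measured TCP pose, the force, the opening and the grip force at its end, in the units of the state.
- bot.read_state(): the state, without advancing time (a new reading comes with each control period).
- bot.get_image(name): name is "side" or "top" or "wrist"; returns (picture, depth): 420x560x3 uint8, red, green, blue; 420x560 float32, m along the optical axis (not along the pixel's ray), 0 where there is no reading.
- bot.camera_info(name): a dict with "camera_matrix" (3x3 intrinsics, pixels), "dist" ([k1, k2, p1, p2, k3] as OpenCV has them; the pictures are not rectified), "R" (3x3) and "t" (3): a world point X has camera coordinates R X + t; the wrist camera has in their place "T_tool_cam" (4x4, takes a point from camera to tool coordinates, whose origin is the TCP and whose axes are the flange's). Camera axes: x right, y down, z forward; pixel columns grow to the right and rows downward; lengths in m; the calibration is good to about 2 mm. A picture is of the moment at which its call begins: read the wrist's pose just before it. camera_info takes no time and is no camera call.
- bot.job_done(): hands the job in; it is judged then, once.
The state is a dict: "t": time; "joints": joint angles; "joint_vel": joint speeds; "joint_torque": joint torques, N m; "eef_pos": TCP position; "eef_rot": TCP orientation; "contact_force": force on the tool from outside, world axes, zero at the start; "wrist_torque": the same for the moment, N m; "opening": finger opening in m; "grip_force": force on a finger pad.
Only numpy, scipy, OpenCV 4.12 (cv2) and the standard library are available. Lean on these libraries where they do the work, as an engineer would, in place of code of your own. Each camera call takes 0.05 s, during which the arm holds its last target. There are 200 camera calls.

## Working session

There is one attempt and no reset: what is moved stays moved. The work goes in short steps, Python scripts to look and compute and a tool call to move; the robot and the scene stay as the last step left them, time stands still between calls to the robot, and variables do not carry over. Pictures are saved under pics/ and viewed, at most 10 in all, crops included, and the job is handed in when it is done.

Besides the shell and the picture viewer there is one more tool, called after ">>>" as name(argument=value, ...) on one line, values as JSON. step_arm: Moves the arm, as the interface text tells. Shifts and turns lie within -1 to 1; 1 stands for 120 mm of shift or 360 degrees of turn. Its arguments: {"type":"object","properties":{"rows":{"type":"array"},"hand":{"type":"number"},"grip_force":{"type":"number"}},"required":["rows"]}

```bash
ls; mkdir -p pics
python3 - <<'E'
from cell import bot
import cv2,numpy as np
s=bot.read_state();print(s)
for n in("top","side"):
    p,d=bot.get_image(n);np.savez(f"pics/{n}0.npz",p=p,d=d);cv2.imwrite(f"pics/{n}0.png",p[:,:,::-1])
    print(bot.camera_info(n))
print(bot.camera_info("wrist"))
E
```

```text
pics
{'t': 0.0, 'joints': array([ 9.64984200e-01,  2.87205889e-01,  1.57818396e+00,  5.21942453e-05,
        1.27862757e+00, -1.50025910e-01]), 'joint_vel': array([ 0.00057111,  0.00270452, -0.00234408, -0.00022153,  0.00073896,
        0.0021296 ]), 'joint_torque': array([ 5.70411103e-04, -4.05974579e+01, -2.92633009e+01, -2.18495247e-04,
        5.87600793e-03, -1.56659208e-06]), 'eef_pos': array([0.29681159, 0.60569322, 0.3025164 ]), 'eef_rot': array([-4.70573606e-04,  2.25932795e-01,  9.74142136e-01, -1.11761434e-03]), 'contact_force': array([ 0.28724888, -0.17420074,  1.24690074]), 'wrist_torque': array([ 0.00409693,  0.04561064, -0.00073679]), 'grip_force': 0.0, 'opening': 0.08514309824590588}
{'camera_matrix': array([[491.827234  ,   0.        , 281.63125204],
       [  0.        , 491.827234  , 209.84617076],
       [  0.        ,   0.        ,   1.        ]]), 'dist': array([-0.01053218,  0.        ,  0.        ,  0.        ,  0.        ]), 'R': array([[ 0.03050611, -0.99952752,  0.00375642],
       [-0.97830288, -0.03062838, -0.20490332],
       [ 0.20492156,  0.00257589, -
[... 431 characters left out ...]
.32225046, -0.66359381, -0.67512806]]), 't': array([0.5013129 , 0.1913376 , 1.73478373])}
{'camera_matrix': array([[317.98751507,   0.        , 283.43103614],
       [  0.        , 317.98751507, 212.61438494],
       [  0.        ,   0.        ,   1.        ]]), 'dist': array([-0.05074155,  0.        ,  0.        ,  0.        ,  0.        ]), 'T_tool_cam': array([[ 4.04483320e-04, -9.65018900e-01, -2.62180012e-01,
         6.56742980e-02],
       [ 9.99999740e-01,  2.33890807e-04,  6.81875651e-04,
         1.18754149e-03],
       [-5.96701396e-04, -2.62180220e-01,  9.65018744e-01,
        -7.04701659e-02],
       [ 0.00000000e+00,  0.00000000e+00,  0.00000000e+00,
         1.00000000e+00]])}
```

View pics/top0.png

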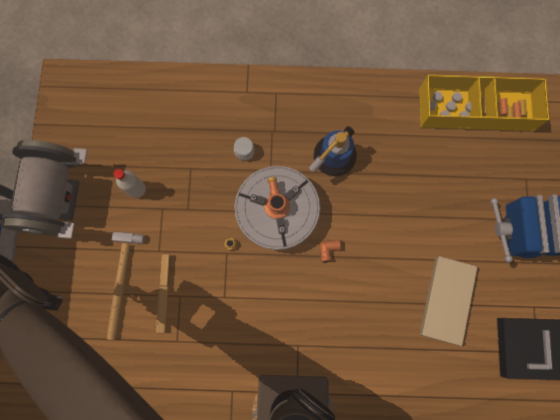

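View pics/side0.png

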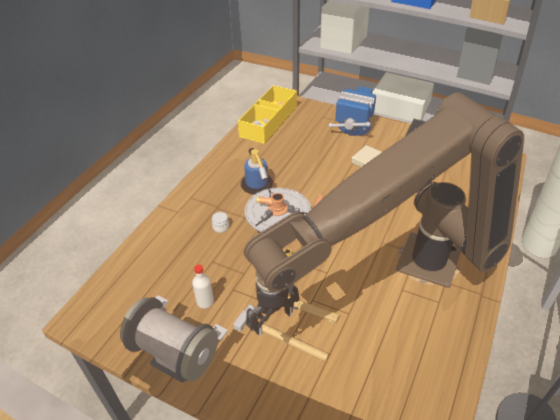

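The top view shows the turntable at about (277,207), its branch tip at (273,181) and the torch at (335,152), with the nozzle at about (316,166). The tin is at (244,149), the nut at (230,244) and the elbow at (329,249). The side view agrees.

```bash
cat > h.py <<'E'
import numpy as np,cv2
from cell import bot
def rays(info,uv):
    u=cv2.undistortPoints(np.float32(uv).reshape(-1,1,2),info["camera_matrix"],info["dist"]).reshape(-1,2)
    return np.c_[u,np.ones(len(u))]
def cloud(name,d):
    i=bot.camera_info(name);h,w=d.shape
    g=np.stack(np.meshgrid(np.arange(w),np.arange(h)),-1).reshape(-1,2)
    r=rays(i,g)*d.reshape(-1,1)
    return ((r-i["t"])@i["R"]).reshape(h,w,3)
def onplane(name,uv,z):
    i=bot.camera_info(name);r=rays(i,uv)@i["R"];c=-i["R"].T@i["t"]
    return c+r*((z-c[2])/r[:,2])[:,None]
E
python3 - <<'E'
from h import *
f=np.load("pics/top0.npz");p,d=f["p"],f["d"];P=cloud("top",d)
ok=d>0
b=cv2.cvtColor(p,cv2.COLOR_RGB2HSV)
def circ(q):
    A=np.c_[2*q,np.ones(len(q))];s=np.linalg.lstsq(A,(q**2).sum(1),rcond=None)[0];return s[:2],np.sqrt(s[2]+s[:2]@s[:2])
c0=onplane("top",[[277,207]],.074)[0];print("c0",c0)
m=ok&(abs(P[...,2]-.074)<.006)&(np.hypot(P[...,0]-c0[0],P[...,1]-c0[1])<.14)
m=cv2.morphologyEx(m.astype(np.uint8),cv2.MORPH_OPEN,np.ones((2,2)))
cs=max(cv2.findContours(m,cv2.RETR_EXTERNAL,cv2.CHAIN_APPROX_NONE)[0],key=cv2.contourArea)
hull=cv2.convexHull(cs).reshape(-1,2)
c,r=circ(onplane("top",hull,.074)[:,:2]);print("disc",c,r, np.median(P[m>0][:,2]))
# orange/copper near
near=np.hypot(P[...,0]-c[0],P[...,1]-c[1])
br=ok&(P[...,2]>.085)&(near<.09)&(near>.045)&(b[...,1]>130)&(b[...,2]>110)
q=P[br];print("branch",len(q),q.mean(0),np.degrees(np.arctan2(*(q[:,:2].mean(0)-c)[::-1])))
t=ok&(near>.12)&(near<.36)&(P[...,2]>.012)&(P[...,0]>c[0])&(P[...,1]<c[1]-.03)
q=P[t];print("torch n",len(q),q.min(0),q.max(0))
foot=ok&(near<.36)&(P[...,2]>.006)&(b[...,2]<60)&(P[...,1]<c[1]-.09)&(P[...,0]>c[0])&(near>.13)
q=P[foot];print("foot",len(q),np.median(q[:,2]))
mm=t.astype(np.uint8)|foot
hu=cv2.convexHull(np.argwhere(foot&(P[...,2]<.05))[:,::-1].astype(np.int32)).reshape(-1,2)
cf,rf=circ(onplane("top",hu,.012)[:,:2]);print("foot",cf,rf,np.hypot(*(cf-c)),np.degrees(np.arctan2(*(cf-c)[::-1])))
noz=ok&(near>.125)&(near<.18)&(P[...,2]>.10)
q=P[noz];print("noz",len(q),q.mean(0),np.degrees(np.arctan2(*(q[:,:2].mean(0)-c)[::-1])))
for uv,z in (((244,149),.05),((230,244),.028),((329,249),.02)):
    print(uv,onplane("top",[uv],z)[0])
for nm,mk in(("near",t),):
    x=P[mk];h=x[:,2]
    for a,e in((.01,.03),(.08,.115),(.115,.18)):
        s=x[(h>a)&(h<e)];print(a,len(s),s.mean(0))
E
```

```text
c0 [0.55412944 0.05862918 0.074     ]
disc [0.55349773 0.05673484] 0.11910420906049736 0.07356455763895794
branch 83 [0.61260149 0.07334604 0.11708286] 15.698089011188145
torch n 1369 [ 0.64921208 -0.17197826  0.01200214] [0.78447411 0.02242193 0.17139778]
foot 600 0.013288905763168529
foot [ 0.7324341  -0.10888157] 0.06292783978031596 0.243817595644211 -42.78612285087627
noz 141 [ 0.66750182 -0.04599807  0.13531351] -42.023076740682264
(244, 149) [0.7296897  0.16101753 0.05      ]
(230, 244) [0.45192154 0.18970177 0.028     ]
(329, 249) [ 0.44738553 -0.09359595  0.02      ]
0.01 210 [ 0.70769809 -0.10777938  0.01527053]
0.08 532 [ 0.72461972 -0.10637157  0.10447053]
0.115 483 [ 0.71209923 -0.08907545  0.14543083]
```

Run:
```python
import cv2
for n,(x,y) in(("top",(205,110)),):
    p=cv2.imread(f"pics/{n}0.png")[y:y+160,x:x+190];cv2.imwrite("pics/c0.png",cv2.resize(p,None,fx=3.7,fy=3.7,interpolation=2))
```

```text
(no output)
```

View pics/c0.png

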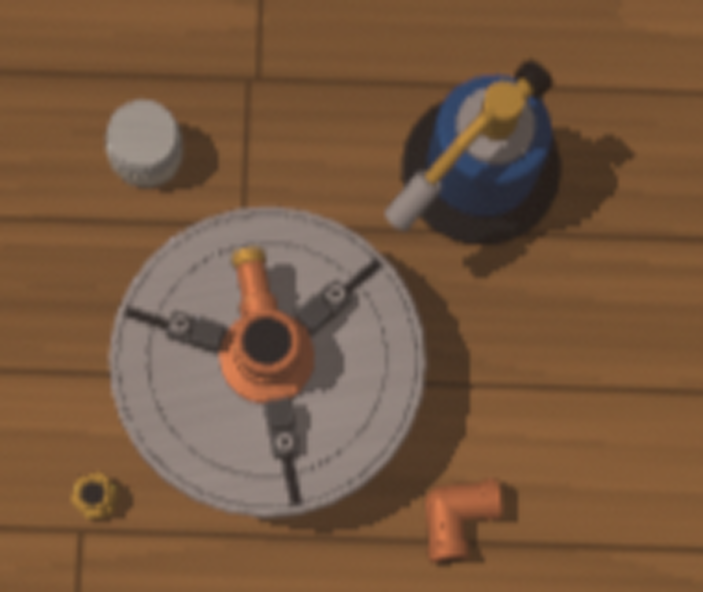

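The crop shows the branch pointing up and slightly left, with its tip at crop (248,257). The jaws are at about (180,323), (336,293) and (284,440), and the nozzle mouth is at (398,215). The branch is therefore about 57° anticlockwise of the torch line. I'll keep the hand's yaw, since tool x points along azimuth 154°, close the fingers and move over the robot-side rim.

>>> step_arm(rows=[[[-0.2,-0.2,0.0],[0,0,0]],[[-0.4,-0.4,0.0],[0,0,0]],[[-0.6,-0.6,0.0],[0,0,0]],[[-0.78,-0.79,0.0],[0,0,0]]], hand=-1)

```text
t: 0.43
eef_pos: [0.3395, 0.4781, 0.303]
eef_rot: [-0.0, 0.226, 0.974, -0.001]
contact_force: [-0.0, -0.2, 0.2]
opening: 0.0386
grip_force: 0.0
```

>>> step_arm(rows=[[[-0.2,-0.2,0.0],[0,0,0]],[[-0.4,-0.4,0.0],[0,0,0]],[[-0.6,-0.6,0.0],[0,0,0]],[[-0.78,-0.79,0.0],[0,0,0]]])

```text
t: 0.77
eef_pos: [0.3818, 0.3516, 0.3034]
eef_rot: [-0.0, 0.226, 0.974, -0.0]
contact_force: [0.3, 0.4, -0.2]
opening: -0.0003
grip_force: 0.0
```

>>> step_arm(rows=[[[-0.2,-0.2,0.0],[0,0,0]],[[-0.4,-0.4,0.0],[0,0,0]],[[-0.6,-0.6,0.0],[0,0,0]],[[-0.78,-0.79,0.0],[0,0,0]]])

```text
t: 1.1
eef_pos: [0.4241, 0.2254, 0.3035]
eef_rot: [-0.0, 0.226, 0.974, -0.0]
contact_force: [0.2, 1.1, 0.2]
opening: -0.0001
grip_force: 0.0
```

>>> step_arm(rows=[[[-0.2,-0.2,0.1],[0,0,0]],[[-0.4,-0.4,0.2],[0,0,0]],[[-0.6,-0.6,0.3],[0,0,0]],[[-0.78,-0.79,0.4],[0,0,0]],[[-0.78,-0.79,0.4],[0,0,0]],[[-0.78,-0.79,0.4],[0,0,0]]])

```text
t: 1.6
eef_pos: [0.466, 0.0995, 0.2547]
eef_rot: [-0.001, 0.228, 0.974, -0.0]
contact_force: [0.2, -0.1, -0.7]
opening: 0.0001
grip_force: 0.0
```

```bash
cat >> h.py <<'E'
from scipy.spatial.transform import Rotation as Ro
def wcam():
    s=bot.read_state();T=np.eye(4);q=s["eef_rot"];T[:3,:3]=Ro.from_quat([*q[1:],q[0]]).as_matrix();T[:3,3]=s["eef_pos"]
    p,d=bot.get_image("wrist");i=bot.camera_info("wrist")
    return s,T@i["T_tool_cam"],i,p,d
def wcloud(M,i,d):
    h,w=d.shape;g=np.stack(np.meshgrid(np.arange(w),np.arange(h)),-1).reshape(-1,2)
    r=rays(i,g)*d.reshape(-1,1);return (r@M[:3,:3].T+M[:3,3]).reshape(h,w,3)
E
python3 - <<'E'
from h import *
s,M,i,p,d=wcam();P=wcloud(M,i,d);np.savez("pics/w1.npz",p=p,P=P,M=M);cv2.imwrite("pics/w1.png",p[:,:,::-1])
c=np.array([.5535,.0567]);n=np.hypot(P[...,0]-c[0],P[...,1]-c[1])
m=(d>0)&(n<.117)&(n>.085)&(abs(P[...,2]-.074)<.008);print(s["t"],m.sum(),np.median(P[m][:,2]))
E
```

```text
1.6 12607 0.07453924359817793
```

View pics/w1.png

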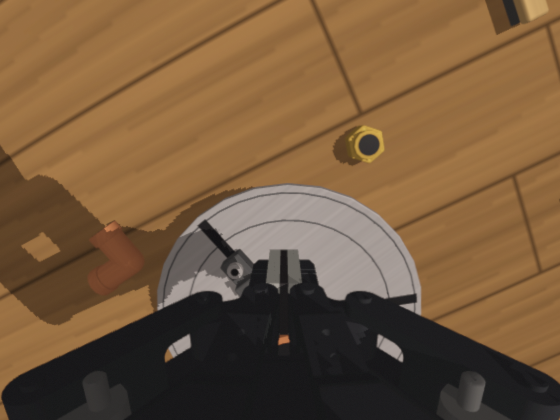

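The wrist view shows the rear jaw's screw at (235,271) and its slot end at (204,225), with the closed fingertips at about (284,265). The other jaw's slot is at (415,299), and the disc rim's top is at (289,185).

```bash
cat >> h.py <<'E'
def wplane(M,i,uv,z):
    r=rays(i,uv)@M[:3,:3].T;c=M[:3,3];return c+r*((z-c[2])/r[:,2])[:,None]
def circR(q,R):
    from scipy.optimize import least_squares
    return least_squares(lambda x:np.hypot(q[:,0]-x[0],q[:,1]-x[1])-R,[.5535,.0567],loss="soft_l1",f_scale=.001)
E
python3 - <<'E'
from h import *
f=np.load("pics/w1.npz");P,M=f["P"],f["M"];i=bot.camera_info("wrist")
n=np.hypot(P[...,0]-.5535,P[...,1]-.0567)
m=((abs(P[...,2]-.0745)<.006)&(n<.14)).astype(np.uint8)
cs=max(cv2.findContours(m,cv2.RETR_EXTERNAL,cv2.CHAIN_APPROX_NONE)[0],key=cv2.contourArea).reshape(-1,2)
q=wplane(M,i,cs,.074)[:,:2];q=q[(np.hypot(*(q-[.5535,.0567]).T)>.112)]
r=circR(q,.12);c=r.x;print("c",c,len(q),np.abs(r.fun).mean())
for c in(c,np.array([.5535,.0567])):
  for uv,z in(((235,271),.094),((204,225),.074),((415,299),.074)):
    v=wplane(M,i,[uv],z)[0,:2]-c;print(uv,np.hypot(*v),np.degrees(np.arctan2(*v[::-1]))%360)
# finger plan in tool axes
E
```

```text
c [0.55713834 0.06057507] 387 0.0008818297813001692
(235, 271) 0.06902951706061221 191.97878960880917
(204, 225) 0.11118185907844018 192.85154457365937
(415, 299) 0.11473403229541193 72.14098063965498
(235, 271) 0.06473734789550134 189.29119225687748
(204, 225) 0.10681401483835283 191.25888985060166
(415, 299) 0.11955980283340494 71.05086060118532
```

>>> step_arm(rows=[[[0,0,0.25],[0,0,0]],[[0,0,0.5],[0,0,0]],[[0,0,0.7],[0,0,0]],[[0,0,0.82],[0,0,0]],[[0,0,0.85],[0,0,0]],[[0,0,0.85],[0,0,0]]])

```text
t: 2.15
eef_pos: [0.4656, 0.1019, 0.1533]
eef_rot: [-0.001, 0.225, 0.974, -0.0]
contact_force: [0.9, 0.5, 0.3]
opening: 0.0
grip_force: 0.0
```

>>> step_arm(rows=[[[0,0,0.01],[0,0,0]],[[0,0,0.02],[0,0,0]],[[0,0,0.02],[0,0,0]]])

```text
t: 2.4
eef_pos: [0.4672, 0.1011, 0.1529]
eef_rot: [0.001, 0.226, 0.974, 0.0]
contact_force: [0.1, 0.0, 0.8]
opening: 0.0
grip_force: 0.0
```

>>> step_arm(rows=[[[0,0,0.01],[0,0,0]],[[0,0,0.02],[0,0,0]],[[0,0,0.02],[0,0,0]]])

```text
t: 2.65
eef_pos: [0.4664, 0.1008, 0.1493]
eef_rot: [0.0, 0.226, 0.974, 0.0]
contact_force: [-0.2, -0.4, -0.1]
opening: 0.0001
grip_force: 0.0
```

>>> step_arm(rows=[[[0,0,0.01],[0,0,0]],[[0,0,0.02],[0,0,0]],[[0,0,0.02],[0,0,0]]])

```text
t: 2.9
eef_pos: [0.4664, 0.1007, 0.1467]
eef_rot: [0.0, 0.226, 0.974, 0.0]
contact_force: [-0.0, -0.0, 0.4]
opening: 0.0001
grip_force: 0.0
```

>>> step_arm(rows=[[[0,0,0.01],[0,0,0]],[[0,0,0.02],[0,0,0]],[[0,0,0.02],[0,0,0]]])

```text
t: 3.15
eef_pos: [0.467, 0.1014, 0.1466]
eef_rot: [-0.0, 0.226, 0.974, 0.001]
contact_force: [-5.8, 1.8, 12.7]
opening: -0.0002
grip_force: 6.5
```

The touch is calibrated: the surface is about 2 mm above the present command. Before the flick I'll test an angle finder, using the dark slots modulo 120° and the copper branch, on the stored pictures and a fresh top picture from this pose.

```bash
cat >> h.py <<'E'
C=dict(top=np.array([.5535,.0567]),wrist=np.array([.5571,.0606]))
def slots(p,P,c):
    "slot azimuths (deg) on the bare rim, and azimuth of the branch if seen"
    v=P[...,:2]-c;r=np.hypot(v[...,0],v[...,1]);a=np.degrees(np.arctan2(v[...,1],v[...,0]))%360
    V=p.max(2).astype(int);m=(abs(P[...,2]-.074)<.009)&(r>.084)&(r<.108)
    if m.sum()<50:return [],None
    h,n=[np.zeros(120)]*2
    b=(a[m]//3).astype(int);h=np.bincount(b,V[m]<60,120);n=np.bincount(b,minlength=120)
    dk=m&(V<60);out=[]
    lab,L=cv2.connectedComponents(dk.astype(np.uint8))
    for k in range(1,lab):
        q=L==k
        if q.sum()>=8:
            z=np.exp(1j*np.radians(a[q])).mean();sp=np.ptp((a[q]-np.degrees(np.angle(z))+180)%360)
            out.append((round(np.degrees(np.angle(z))%360,1),int(q.sum()),round(float(np.ptp(r[q])),3),round(float(sp),1)))
    hs=cv2.cvtColor(p,cv2.COLOR_RGB2HSV)
    o=(P[...,2]>.09)&(P[...,2]<.13)&(r>.04)&(r<.08)&(hs[...,1]>130)&(hs[...,2]>90)
    br=np.degrees(np.angle(np.exp(1j*np.radians(a[o])).mean())) if o.sum()>15 else None
    return out,(br,int(o.sum()))
E
python3 - <<'E'
from h import *
f=np.load("pics/top0.npz");print("top0",slots(f["p"],cloud("top",f["d"]),C["top"]))
f=np.load("pics/w1.npz");print("w1",slots(f["p"],f["P"],C["wrist"]))
p,d=bot.get_image("top");cv2.imwrite("pics/t2.png",p[:,:,::-1]);print("t2",slots(p,cloud("top",d),C["top"]))
s,M,i,p,d=wcam();print("w2",slots(p,wcloud(M,i,d),C["wrist"]),s["t"])
E
```

```text
top0 ([(np.float64(315.4), 11, 0.021, 1.8), (np.float64(191.7), 8, 0.02, 1.5)], (np.float64(15.70506603778141), 92))
w1 ([(np.float64(192.8), 268, 0.024, 5.5), (np.float64(73.5), 118, 0.018, 5.3)], (None, 0))
t2 ([(np.float64(314.7), 8, 0.018, 2.5), (np.float64(191.3), 26, 0.023, 5.6)], (np.float64(15.624995178644165), 94))
w2 ([(np.float64(159.8), 13, 0.001, 2.2), (np.float64(149.6), 12, 0.001, 2.2), (np.float64(167.5), 14, 0.001, 2.9), (np.float64(192.2), 287, 0.01, 5.5)], (None, 0)) 3.2
```

View pics/t2.png

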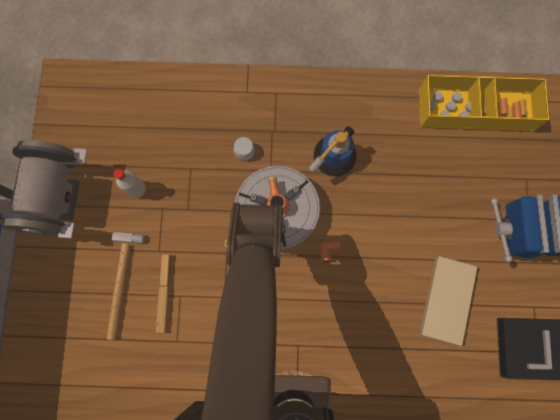

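The top camera still sees the branch with the hand in the braking place: the tip is at (273,180), and the nozzle is at (316,166). I'll lift clear, go beside the rear jaw, then flick anticlockwise.

>>> step_arm(rows=[[[0,0,-0.05],[0,0,0]],[[-0.07,-0.03,-0.05],[0,0,0]],[[-0.14,-0.06,-0.05],[0,0,0]],[[-0.14,-0.06,-0.05],[0,0,0]]])

```text
t: 3.58
eef_pos: [0.4796, 0.0856, 0.1504]
eef_rot: [0.001, 0.227, 0.974, -0.0]
contact_force: [-0.6, 0.0, 0.0]
opening: 0.0
grip_force: 0.0
```

>>> step_arm(rows=[[[-0.023,-0.024,0],[0,0,0]],[[-0.046,-0.048,0],[0,0,0]],[[-0.075,-0.078,0],[0,0,0]],[[-0.11,-0.114,0],[0,0,0]],[[-0.151,-0.156,0],[0,0,0]],[[-0.197,-0.203,0],[0,0,0]],[[-0.255,-0.263,0],[0,0,0]],[[-0.325,-0.335,0],[0,0,0]],[[-0.33,-0.34,-0.25],[0,0,0]],[[-0.33,-0.34,-0.55],[0,0,0]],[[-0.33,-0.34,-0.7],[0,0,0]]])

```text
t: 4.5
eef_pos: [0.4979, 0.0312, 0.2383]
eef_rot: [0.003, 0.226, 0.974, -0.0]
contact_force: [0.4, 0.4, 0.7]
opening: -0.0001
grip_force: 0.0
```

```bash
sed -i 's/top=np.array(\[.5535,.0567\])/top=np.array([.5557,.0590])/' h.py
cat > m.py <<'E'
from h import *
import sys
TORCH=-43.4
def ang():
    t=bot.read_state()["t"];p,d=bot.get_image("top");o,b=slots(p,cloud("top",d),C["top"]);return t,p,o,b
if __name__=="__main__":
    L=[]
    for k in range(int(sys.argv[1])):
        t,p,o,b=ang();L.append((t,b[0] if b else None));print(round(t,3),[(float(x[0]),x[1]) for x in o],b)
    cv2.imwrite(sys.argv[2],p[:,:,::-1])
    L=np.array([l for l in L if l[1] is not None],float)
    if len(L)>1:
        a=np.unwrap(np.radians(L[:,1]));k=np.polyfit(L[:,0]-L[-1,0],a,1);print("w",k[0],"branch-torch now",(np.degrees(k[1])-TORCH)%360,"t",L[-1,0])
E
python3 m.py 4 pics/t3.png
```

```text
4.5 [] (np.float64(79.13682189398075), 63)
4.55 [] (np.float64(85.6598743031182), 63)
4.6 [] (np.float64(92.4957015487052), 56)
4.65 [] (np.float64(98.80378311945854), 58)
w 2.298134748545926 branch-torch now 142.29955185461876 t 4.65
```

It's spinning at about 2.3 rad/s. I'll move back over the braking place, staying clear of the disc, and let it run.

>>> step_arm(rows=[[[0.25,0.2,0.1],[0,0,0]],[[0.48,0.4,0.2],[0,0,0]],[[0.48,0.4,0.35],[0,0,0]],[[0.48,0.4,0.5],[0,0,0]],[[0.48,0.4,0.62],[0,0,0]],[[0.48,0.4,0.68],[0,0,0]],[[0.48,0.4,0.68],[0,0,0]],[[0.48,0.4,0.68],[0,0,0]],[[0.48,0.4,0.68],[0,0,0]],[[0.48,0.4,0.68],[0,0,0]],[[0.48,0.4,0.68],[0,0,0]],[[0.48,0.4,0.68],[0,0,0]]])

```text
t: 5.7
eef_pos: [0.4657, 0.1012, 0.1535]
eef_rot: [0.001, 0.226, 0.974, 0.0]
contact_force: [0.0, 0.6, 0.1]
opening: -0.0
grip_force: 0.0
```

>>> step_arm(rows=[[[0,0,0],[0,0,0]],[[0,0,0],[0,0,0]],[[0,0,0],[0,0,0]],[[0,0,0],[0,0,0]],[[0,0,0],[0,0,0]],[[0,0,0],[0,0,0]],[[0,0,0],[0,0,0]],[[0,0,0],[0,0,0]],[[0,0,0],[0,0,0]],[[0,0,0],[0,0,0]]])

```text
t: 6.53
eef_pos: [0.4653, 0.1013, 0.1527]
eef_rot: [-0.0, 0.226, 0.974, 0.0]
contact_force: [0.0, -0.6, 0.2]
opening: -0.0003
grip_force: 0.0
```

```bash
python3 m.py 5 pics/t4.png
```

```text
6.533 [] (np.float64(-15.225655872322095), 80)
6.583 [] (np.float64(-8.775307906344397), 82)
6.633 [] (np.float64(-2.047730606224805), 87)
6.683 [] (np.float64(4.4065186042154), 85)
6.733 [(189.6, 10)] (np.float64(10.679874415562473), 82)
w 2.268679740066688 branch-torch now 54.20611714424308 t 6.7333
```

>>> step_arm(rows=[[[0,0,0.03],[0,0,0]],[[0,0,0.048],[0,0,0]],[[0,0,0.052],[0,0,0]],[[0,0,0.056],[0,0,0]],[[0,0,0.056],[0,0,0]]])

```text
t: 7.2
eef_pos: [0.4658, 0.1014, 0.1467]
eef_rot: [0.0, 0.226, 0.974, 0.0]
contact_force: [-1.3, 0.2, 4.9]
opening: -0.0001
grip_force: 2.1
```

```bash
python3 m.py 4 pics/t5.png
```

```text
7.2 [(343.1, 8), (222.8, 23)] (np.float64(44.33508711822366), 87)
7.25 [(222.7, 23)] (np.float64(44.139664520900766), 90)
7.3 [(222.7, 23)] (np.float64(44.1667879152365), 89)
7.35 [(222.8, 23)] (np.float64(44.26651667936536), 88)
w -0.006233894494740116 branch-torch now 87.6002258700957 t 7.35
```

The first press stopped the disc dead 87° past the nozzle line, so the brake grips strongly. I'll give it a gentler clockwise flick on the jaw at azimuth 103°, then brake on the bare rim near there when the branch arrives.

>>> step_arm(rows=[[[0,0,-0.036],[0,0,0]],[[-0.08,0.08,-0.036],[0,0,0]],[[-0.17,0.17,-0.036],[0,0,0]],[[-0.25,0.25,-0.036],[0,0,0]],[[-0.25,0.25,-0.036],[0,0,0]]])

```text
t: 7.82
eef_pos: [0.5071, 0.1154, 0.1506]
eef_rot: [0.001, 0.226, 0.974, 0.0]
contact_force: [-0.1, 0.4, 1.0]
opening: -0.0003
grip_force: 0.0
```

>>> step_arm(rows=[[[-0.021,0.013,0],[0,0,0]],[[-0.043,0.026,0],[0,0,0]],[[-0.064,0.039,0],[0,0,0]],[[-0.089,0.054,0],[0,0,0]],[[-0.118,0.071,0],[0,0,0]],[[-0.15,0.09,0],[0,0,0]],[[-0.185,0.112,0],[0,0,0]],[[-0.221,0.133,0],[0,0,0]],[[-0.257,0.155,0],[0,0,0]],[[-0.118,0.248,0],[0,0,0]],[[0.02,0.34,0],[0,0,0]]])

```text
t: 8.73
eef_pos: [0.5229, 0.1524, 0.151]
eef_rot: [0.001, 0.227, 0.974, 0.0]
contact_force: [-0.3, 0.6, -0.4]
opening: -0.0001
grip_force: 0.0
```

```bash
python3 m.py 4 pics/t6.png
```

```text
8.733 [(308.0, 8), (187.6, 20)] (np.float64(8.347715472971192), 83)
8.783 [(183.9, 20)] (np.float64(4.580663912552818), 87)
8.833 [(180.5, 13)] (np.float64(0.8269958429807702), 86)
8.883 [(176.3, 10)] (np.float64(-3.0293037389284474), 82)
w -1.3224263995438177 branch-torch now 40.39880901660342 t 8.8833
```

At 8.93 s the branch is about 36.6° short and moving at 76°/s. That means four rows of waiting, then the press.

>>> step_arm(rows=[[[0,0,0],[0,0,0]],[[0,0,0],[0,0,0]],[[0,0,0],[0,0,0]],[[0,0,0],[0,0,0]],[[0,0,0.03],[0,0,0]],[[0,0,0.05],[0,0,0]],[[0,0,0.05],[0,0,0]],[[0,0,0.05],[0,0,0]]])

```text
t: 9.6
eef_pos: [0.5232, 0.1529, 0.1466]
eef_rot: [0.002, 0.226, 0.974, 0.001]
contact_force: [0.3, 0.6, 7.8]
opening: -0.0002
grip_force: 3.8
```

```bash
python3 m.py 3 pics/t7.png
python3 - <<'E'
import cv2
p=cv2.imread("pics/t7.png")[110:270,205:395];cv2.imwrite("pics/c7.png",cv2.resize(p,None,fx=3.7,fy=3.7,interpolation=2))
E
```

```text
9.6 [(19.0, 9), (259.2, 20)] (np.float64(-41.773014233179474), 89)
9.65 [(19.0, 8), (259.2, 23)] (np.float64(-41.88740583005342), 90)
9.7 [(259.4, 21)] (np.float64(-41.789360838861654), 91)
w -0.002853020906789599 branch-torch now 1.575233063127392 t 9.7
```

View pics/c7.png

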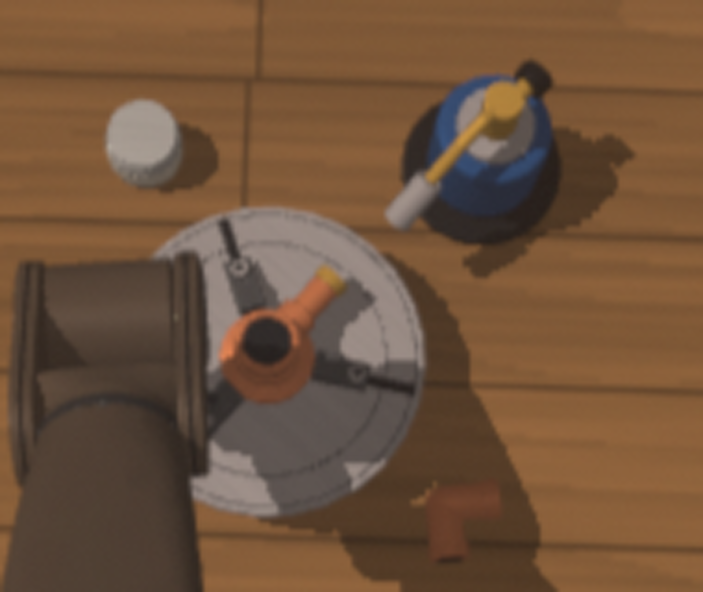

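The crop shows the branch tip at (333,280), pointing along the burner line with the nozzle mouth at (398,213). It is about 2° off, against a tolerance of 7.5°. I'll lift straight off.

>>> step_arm(rows=[[[0,0,-0.03],[0,0,0]],[[0,0,-0.15],[0,0,0]],[[0,0,-0.4],[0,0,0]],[[0,0,-0.7],[0,0,0]],[[0,0,-1.0],[0,0,0]],[[0,0,-1.0],[0,0,0]],[[0,0,-1.0],[0,0,0]],[[0,0,-1.0],[0,0,0]],[[0,0,-1.0],[0,0,0]]])

```text
t: 10.5
eef_pos: [0.5202, 0.1526, 0.2621]
eef_rot: [-0.002, 0.226, 0.974, -0.001]
contact_force: [0.8, 0.2, 0.3]
opening: 0.0001
grip_force: 0.0
```

```bash
python3 m.py 3 pics/t8.png
python3 - <<'E'
from h import *
# line check by rays: tee axis, branch end, nozzle mouth in the top view
b=onplane("top",[[205+333/3.7,110+280/3.7]],.115)[0][:2];n=onplane("top",[[205+398/3.7,110+213/3.7]],.118)[0][:2]
f=np.load("pics/top0.npz");F=np.array([.7324,-.1089])
u=(C["top"]-F);u/=np.hypot(*u);v=b-F
print("side offset mm",1e3*(u[0]*v[1]-u[1]*v[0]),"tip-nozzle",np.hypot(*(b-n)),"nozzle off",1e3*(u[0]*(n-F)[1]-u[1]*(n-F)[0]))
E
```

```text
10.5 [(19.5, 8), (259.5, 19)] (np.float64(-41.233704295202514), 89)
10.55 [(259.3, 19)] (np.float64(-41.49897235267118), 88)
10.6 [(19.5, 8), (259.3, 19)] (np.float64(-41.39523355744341), 88)
w -0.02819217464420933 branch-torch now 1.9432653004405012 t 10.6
side offset mm -0.09430371468553689 tip-nozzle 0.0703669063672251 nozzle off -1.9818670442900352
```

At rest, untouched, and aligned to within about 3 mm.

```bash
python3 -c "
from cell import bot
print(bot.job_done())"
```

```text
the job is handed in; nothing more can be done
None
```

The job is handed in: the disc spun freely at about 2.3 rad/s for over 2 s. My first brake press stopped it 87° past the nozzle, so I flicked it again, and it now rests with the branch about 2° off the nozzle line (limit about 7.5°), untouched and with the hand clear.

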